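Open the bar clamp on the prep board

ROBOT

A 6-joint arm with a two-finger parallel gripper is mounted at the origin on the work surface. World frame = base frame: x ahead of the robot, y to its left, z up, the work surface at z = 0. Lengths are in m, angles in degrees, forces in N, time in s.
With the tool pointing down it reaches from about 0.35 to 0.875 m from the base axis. Payload 4.2 kg.
Tool frame: the origin (TCP) lies on the front face of the gripper's body, between the roots of the fingers; the fingertips stand 70 mm ahead of it and the grasp point (between the pads) lies 51 mm ahead of it; x points along the fingers, y is the direction in which the jaws open and shut, and the axes are right-handed (so a half turn about x gives the same grasp; the last joint's range is limited). The gripper opens to 87 mm and grips with 3 to 60 N. Pads are 19 mm wide; open, the fingers measure 117 mm over their backs; the gripper's body (75 mm by 190 mm) begins 51 mm behind the grasp point.
Start: joints at [83.171, 22.042, 0.453, 0, -68.411, -14.817], TCP at [0.231, 0.581, 0.292] pointing down, gripper open.
Joint ranges: [-179.83, 179.83], [-69.29, 118.12], [-61.27, 80.66], [-181.25, 117.63], [-171.15, -9.14], [-177.46, 177.46]. Speed limits (degrees/s): [159.86, 159.86, 180, 180, 180, 180].

INTERFACE

Orientations are given as a 3x3 rotation matrix whose columns are the frame's x, y, z axes.
In Python, from station import r, viewer, spotter gives the robot as it stands.
- The arm moves only by the tool move_arm, never from a script. Its argument "series" is a list that holds one entry, the list of rows, each a list of 7 numbers: the turn, a rotation vector about the world's x, y, z scaled (see below), then the shift along the world's x, y, z scaled (see below), then the opening, from 0 (shut) to 1 (fully open). A call has 1 to 20 rows; each row shifts and turns the pose as measured when the row begins; what a row does not reach is not made up. The controller multiplies each number of a shift by 60 mm and each number of a turn by 8 degrees. A row lasts 1/8 s, in which the tool goes at most 62.5 mm and 10.7 degrees, less where a joint would pass 70% of its speed; a pose out of reach is approached as far as the arm can. A call with a number of a shift or a turn outside -1 to 1 is refused whole. A call with a gripper value outside its range is refused whole. The fingers move at their own pace and stop on an object; the grip force is fixed at half the most. Time passes only in rows, so rows that do not move let the fingers close. It gives the time, the measured TCP pose, the force and the opening at its end, in the units of the state.
- r.sense(): the state, without advancing time (a new reading comes with each control period).
- viewer.capture(name): name is "scene" or "side" or "wrist"; returns (picture, depth): 480x640x3 uint8, red, green, blue; 480x640 float32, m along the optical axis (not along the pixel's ray), 0 where there is no reading.
- viewer.camera_params(name): a dict with "mtx" (3x3 intrinsics, pixels), "pose" (4x4, takes a point from camera to world coordinates). Camera axes: x right, y down, z forward; pixel columns grow to the right and rows downward; lengths in m; the calibration is good to about 2 mm. A picture is of the moment at which its call begins: read the wrist's pose just before it. camera_params takes no time and is no camera call; for the wrist camera it gives the pose at the moment of the call.
- r.finish_job(): hands the job in, once; it reports no verdict.
Trained networks look in the newest picture that a camera, given by its name, has taken for a name from the list of things; names that differ only in an ending like _2 or _b are one class to them, and where a whole thing is asked for, a point or a joint stands for the part that bears it (a point fixed in the world has none). Each returns a list of dicts, best first, with "conf" (0 to 1); they miss things now and then, are a little off and sometimes report something else, mostly with a low value. They report only what shows in the picture. A call takes as long as a camera call.
- spotter.find_in(camera, name): "centre" ([column, row] in pixels, amid what is visible of it).
- spotter.trace(camera, name): "mask" (480x640 bool, what is visible of it) and "centre" ([column, row] in pixels, amid what is visible of it).
The state is a dict: "time_s": time; "joints": joint angles; "joint_velocities": joint speeds; "effort": joint torques, N m; "tcp_pos": TCP position; "ee_rot": TCP orientation; "wrist_force": force on the tool from outside, world axes, zero at the start; "moment": the same for the moment, N m; "gripper_width": opening from 0.0 (shut) to 1.0 (fully open).
Only numpy, scipy, OpenCV 4.12 (cv2) and the standard library are available. Lean on these libraries where they do the work, as an engineer would, in place of code of your own. Each camera call takes 0.05 s, during which the arm holds its last target.

TASK

The big tin has to go into the clamp on the white prep board next, and the clamp is set too narrow for it. Open the clamp as wide as it goes: press down the thumb release on the sliding jaw, keep it down and push the jaw back along its toothed bar until it meets the end stop, then let the release come up and take the hand away. Only press and push; leave the tin and everything else on the board and the worktop where it stands.

Things in the scene. Friction and masses are not known exactly. Their poses are not given: they have to be found in the camera images.
- board: white prep board with a built-in bar clamp, firm on the worktop. 250 mm (its x) by 400 mm (its y), top at 22 mm; origin at the centre of its underside, z up. The toothed steel bar (14 mm wide, top 52 mm above the worktop) runs along y at x = -85 mm, the edge nearer the robot: fixed jaw at its -y end, end stop at +y, sliding jaw between. The jaw moves back, opening, to +y
- jaw (a joint): place of the sliding jaw on the bar, m: 0 = nearly closed (20 mm between the jaws), 0.130 = wide open (150 mm), back against the end stop. Starts at about 0.01 to 0.065. The ratchet stops it from moving back, however hard it is pushed (towards the fixed jaw it clicks along); while the release is held down it slides freely, friction about 1.5 N
- release (a joint): how far the thumb release is pressed straight down, m: 0 = up, 0.008 = right down. Sprung: 4 N to start it, 7 N right down; it comes up again when let go. The ratchet is free from about 0.005 on
- release_pad (a point): centre of the top of the thumb release, a black ribbed plate on the sliding jaw above the bar, 36 mm (board x) by 46 mm (board y), 74 mm above the worktop when up. It lies in a 54 mm gap, open at both sides: 27 mm from its centre to +y (board) rises the pawl housing's wall, 26 mm above the pad, by which the jaw can be pushed back; 27 mm to -y the jaw plate, 18 mm above the pad
- housing_top (a point): centre of the top of the pawl housing, the block on the sliding jaw between the release and the end stop: 38 mm (board x) by 47 mm (board y), top 100 mm above the worktop; rigid part of the jaw
- jaw_face (a point): on the sliding jaw's clamping face (it looks to the board's -y), middle of its length and height, 58 mm above the worktop. The jaw plate is 10 mm thick plus 5 mm rubber ribs, 144 mm long in the board's x (from the bar out over the board), its top 92 mm above the worktop; the fixed jaw's plate is its mirror image
- end_stop (a point): middle of the upper edge of the end stop's face that the housing's back meets when the jaw is fully back, 68 mm above the worktop; the stop is 34 mm wide and 22 mm long
- tin: the big tin: closed round steel food tin with a plain paper band, 99 mm across, 118 mm tall, 0.85 kg, standing left or right of the board; origin at the centre of its underside
- mug: white china mug, 80 mm across, 95 mm tall, handle on one side, standing on the other side of the board from the tin; origin at the centre of its underside
- jar: small amber screw-top jar, 62 mm across, 85 mm tall, standing on the board near its far corner at the end-stop end; origin at the centre of its underside
- bowl: steel bowl, 136 mm across, 60 mm tall, standing on the worktop to the right of the board's near corner; origin at the centre of its underside
- shaker: steel salt shaker, 44 mm across, 75 mm tall, standing on the worktop to the left of the board's near corner; origin at the centre of its underside
- spoon: wooden spoon, 210 mm long, lying on the board along its far edge; origin at the middle of its length, on its underside
- opener: hand tin opener, about 150 mm long and 25 mm high with its key, lying across the board behind the end stop end of the clamp's travel, handles towards the bar; origin at the root of its arms, on its underside

How it is judged (in metres and radians):
On the way, in this order (a step that is already met when the one before it is completed fails the run):
1. the thumb release is pressed down far enough to free the ratchet, the jaw not yet back (value of joint release above 0.005 m and value of joint jaw below 0.115 m), for 0.1 s.
2. the jaw is pushed back to the end stop (value of joint jaw above 0.125 m), for 0.1 s.
At the end, for the whole second after the job is handed in: the sliding jaw rests against the end stop (within 5 mm, joint jaw above 0.125), the thumb release is up again (less than 2 mm down) and the other things are where they stood (within 25 mm) (value of joint jaw above 0.125 m and value of joint release below 0.002 m and velocity of joint jaw between -0.01 and 0.01 m/s); the robot touches nothing.
It fails at once if the tin is lifted, knocked over or shifted by more than 25 mm (distance of tin from where it was at the start of the episode above 0.025 m).
It fails at once if the mug or the bowl or the shaker is lifted, knocked over or shifted by more than 25 mm (distance of any of mug, bowl, shaker from where it was at the start of the episode above 0.025 m).
It fails at once if the jar or the spoon or the opener is lifted, knocked over or shifted by more than 25 mm (distance of any of jar, spoon, opener from where it was at the start of the episode above 0.025 m).
It also fails if it takes over 32 s, if anything falls off the work surface, if the arm or the gripper's body presses on something with over 40 N, if the wrist force passes 120 N, or if a joint passes its speed limit or range.

## Working session

There is one attempt and no reset: what is moved stays moved. The work goes in short steps, Python scripts to look and compute and a tool call to move; the robot and the scene stay as the last step left them, time stands still between calls to the robot, and variables do not carry over. Pictures are saved under pics/ and viewed, and the job is handed in when it is done.

Besides the shell and the picture viewer there is one more tool, called after ">>>" as name(argument=value, ...), one argument or row to a line, values as JSON. move_arm: Moves the arm, as the interface text tells. Its arguments: {"type":"object","properties":{"series":{"type":"array","items":{"type":"array","items":{"type":"array","items":{"type":"number","minimum":-1,"maximum":1}}}}},"required":["series"]}

```bash
mkdir -p pics; ls
cat > h.py <<'E'
import numpy as np, cv2
from station import r, viewer, spotter
def snap(cam,fn):
    p=viewer.camera_params(cam); im,d=viewer.capture(cam)
    cv2.imwrite('pics/'+fn,im[:,:,::-1]); np.savez('pics/'+fn+'.npz',im=im,d=d,K=p['mtx'],T=p['pose'])
    return im,d,p
def px2w(u,v,z,p):
    K=np.array(p['mtx']);T=np.array(p['pose'])
    return (T@np.array([(u-K[0,2])/K[0,0]*z,(v-K[1,2])/K[1,1]*z,z,1]))[:3]
def cloud(d,p):
    v,u=np.mgrid[:480,:640];K=np.array(p['mtx']);T=np.array(p['pose'])
    P=np.stack([(u-K[0,2])/K[0,0]*d,(v-K[1,2])/K[1,1]*d,d,np.ones_like(d)],-1)@T.T
    P[d<=0]=np.nan
    return P[...,:3]
E
python3 - <<'E'
from h import *
np.set_printoptions(precision=3,suppress=True)
for c in ['scene','side']:
    im,d,p=snap(c,c+'0.png'); print(c,np.array(p['pose']),p['mtx'][0][0])
    for n in ['release_pad','housing_top','jaw_face','end_stop','board','tin','mug','jar','bowl','shaker','spoon','opener']:
        f=spotter.find_in(c,n)
        if f:
            u,v=f[0]['centre']; z=d[int(v),int(u)]; print(n,np.round(f[0]['centre']),round(f[0]['conf'],2),px2w(u,v,z,p))
        else: print(n,'-')
s=r.sense();print(s['time_s'],s['tcp_pos'],s['ee_rot'])
E
```

```text
pics
scene [[ 0.91   0.355 -0.211  0.731]
 [ 0.414 -0.788  0.456 -0.372]
 [-0.005 -0.502 -0.865  0.84 ]
 [ 0.     0.     0.     1.   ]] 498.29207991449226
release_pad [296. 214.] 0.73 [0.468 0.047 0.076]
housing_top [309. 226.] 0.88 [0.489 0.052 0.039]
jaw_face [312. 227.] 0.9 [0.491 0.061 0.023]
end_stop [332. 255.] 0.92 [ 0.564 -0.006  0.081]
board [335. 253.] 0.9 [ 0.567 -0.003  0.088]
tin [271. 374.] 0.91 [ 0.572 -0.238  0.12 ]
mug [427. 135.] 0.93 [0.626 0.307 0.092]
jar [419. 185.] 0.76 [0.652 0.184 0.098]
bowl [310. 227.] 0.34 [0.49  0.054 0.032]
shaker [360. 115.] 0.66 [0.477 0.329 0.064]
spoon [370. 279.] 0.86 [ 0.636 -0.004  0.041]
opener [382. 205.] 0.72 [0.595 0.158 0.032]
side [[-0.994 -0.085  0.073  0.453]
 [-0.111  0.684 -0.721  0.915]
 [ 0.011 -0.725 -0.689  0.941]
 [ 0.     0.     0.     1.   ]] 625.0367243397899
release_pad [242. 313.] 0.67 [0.644 0.238 0.094]
housing_top -
jaw_face [336. 248.] 0.68 [0.498 0.018 0.055]
end_stop [316. 278.] 0.86 [0.531 0.076 0.021]
board [317. 277.] 0.93 [0.53  0.072 0.021]
tin [320. 167.] 0.77 [ 0.552 -0.183  0.1  ]
mug [247. 379.] 0.67 [0.628 0.311 0.004]
jar [240. 314.] 0.82 [0.647 0.238 0.09 ]
bowl [385. 186.] 0.92 [ 0.403 -0.244  0.012]
shaker [332. 398.] 0.61 [0.474 0.367 0.061]
spoon [264. 255.] 0.89 [0.646 0.023 0.019]
opener [288. 304.] 0.66 [0.577 0.155 0.031]
1.3 [0.231 0.581 0.292] [[-0.    -0.369 -0.929]
 [-0.    -0.929  0.369]
 [-1.     0.     0.   ]]
```

View pics/scene0.png

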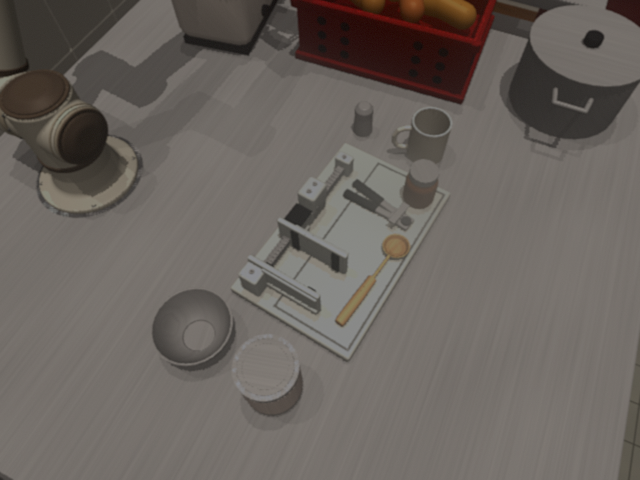

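View pics/side0.png

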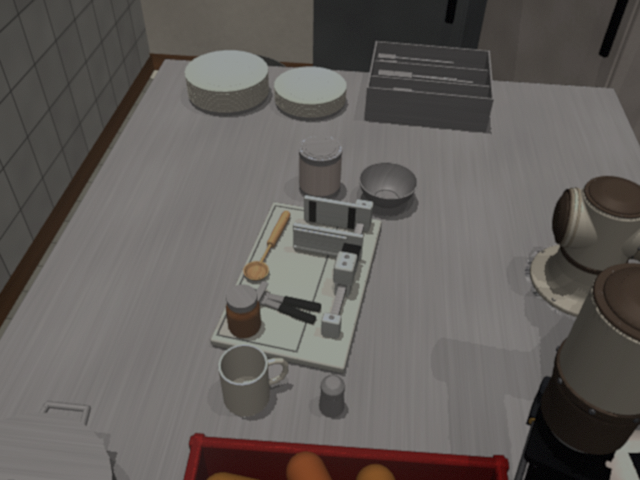

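The scene picture shows the black release pad at about (297,214), the housing at (312,190), the end stop at (345,158) and the jaw plate at (312,247). The side picture shows the housing at (345,262) and the stop at (331,325). Next I'll measure the geometry from depth.

Run:
```python
from h import *
np.set_printoptions(precision=4,suppress=True)
C={}
for c in ['scene','side']:
    f=np.load(f'pics/{c}0.png.npz');p=dict(mtx=f['K'],pose=f['T']);C[c]=(cloud(f['d'],p),f['im'],p)
P,im,p=C['scene']
def reg(P,u0,u1,v0,v1,z0,z1):
    Q=P[v0:v1,u0:u1].reshape(-1,3); return Q[(Q[:,2]>z0)&(Q[:,2]<z1)]
def rep(n,Q):
    if len(Q)<4: print(n,len(Q));return
    rc=cv2.minAreaRect(Q[:,:2].astype(np.float32)*1000); print(n,len(Q),'med',np.median(Q,0),'rect mm',np.round(rc[0],1),np.round(rc[1],1),round(rc[2],1))
for c,hb,sb,bb in [('scene',(290,335,170,215),(330,360,145,175),(225,455,140,365)),('side',(325,365,240,290),(315,350,305,340),(210,385,195,370))]:
    P=C[c][0]
    rep(c+' housing',reg(P,*hb,.093,.110))
    rep(c+' stop',reg(P,*sb,.058,.080))
    rep(c+' board',reg(P,*bb,.015,.029))
    rep(c+' table',reg(P,*bb,-.01,.008))
rep('scene jawplate',reg(C['scene'][0],270,355,215,275,.086,.098))
rep('side jawplate',reg(C['side'][0],285,370,215,258,.086,.098))
rep('scene fixed',reg(C['scene'][0],235,325,255,312,.086,.098))
rep('scene pad',reg(C['scene'][0],282,313,200,228,.066,.082))
# hue-independent dark pad
im=C['scene'][1]; m=np.zeros((480,640),bool); m[198:232,278:316]=True
m&=im.max(2)<45; Q=C['scene'][0][m]; rep('black',Q); print(np.percentile(Q[:,2],[5,25,50,75,95]))
crop=cv2.resize(im[130:320,220:460,::-1],None,fx=3.2,fy=3.1,interpolation=cv2.INTER_CUBIC);cv2.imwrite('pics/crop1.png',np.clip(crop*1.6,0,255).astype(np.uint8))
```

```text
scene housing 461 med [0.4788 0.0932 0.0998] rect mm [477.8  95.8] [47.7 38.3] 83.0
scene stop 192 med [0.4935 0.2062 0.0676] rect mm [492.6 209.3] [23.1 33.7] 80.7
scene board 16254 med [0.5815 0.0406 0.0223] rect mm [560.   76.3] [566.6 250.2] 82.4
scene table 23358 med [0.5456 0.0417 0.0003] rect mm [543.   75.2] [502.2 499.2] 24.3
side housing 394 med [0.474  0.1015 0.1001] rect mm [474.7  97.9] [49.2 38.2] 82.5
side stop 237 med [0.4895 0.2144 0.0676] rect mm [489.6 210.9] [25.4 34. ] 84.2
side board 11565 med [0.5578 0.1146 0.0224] rect mm [555.9  62.1] [509.6 251.2] 82.4
side table 9153 med [0.6859 0.0288 0.0005] rect mm [576.2  39.2] [406.5 493.2] 7.1
scene jawplate 619 med [0.5095 0.005  0.0912] rect mm [525.9 -12.7] [129.8 112.3] 18.5
side jawplate 425 med [0.5152 0.0106 0.0907] rect mm [519.6  36. ] [ 72.5 144.1] 81.0
scene fixed 602 med [ 0.5135 -0.0815  0.0912] rect mm [506.9 -80. ] [ 17.9 143.3] 82.5
scene pad 450 med [0.4715 0.051  0.0743] rect mm [470.4  42.3] [66.1 36.7] 83.2
black 163 med [0.4681 0.0442 0.0745] rect mm [471.   46.8] [37.  32.7] 80.0
[0.0722 0.0733 0.0745 0.0753 0.0762]
```

View pics/crop1.png

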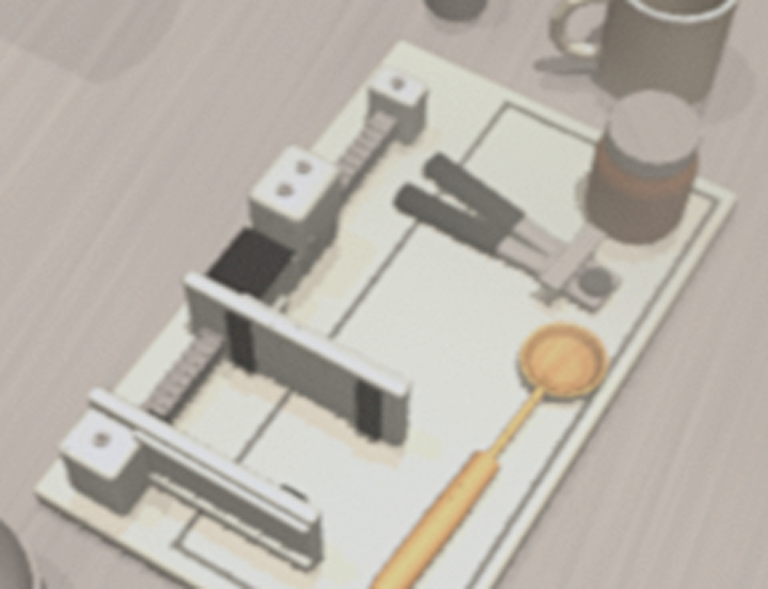

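Both cameras agree that the board's y axis is (0.130, 0.991). The pad centre is about (0.470, 0.047) at z = 0.074. The housing top is at (0.476, 0.097) and the stop's centre at (0.491, 0.210), which leaves about 80 mm of travel, so jaw ≈ 0.05. I'll move above the pad, shut the fingers and turn the tool 14° so its y axis lies along the bar.

>>> move_arm(
  series=[
    [[0,0,0.18,0.4,-0.89,0,0],[0,0,0.18,0.4,-0.89,0,0],[0,0,0.18,0.4,-0.89,0,0],[0,0,0.18,0.4,-0.89,0,0],[0,0,0.18,0.4,-0.89,0,0],[0,0,0.18,0.4,-0.89,0,0],[0,0,0.18,0.4,-0.89,0,0],[0,0,0.18,0.4,-0.89,0,0],[0,0,0.18,0.4,-0.89,0,0],[0,0,0.18,0.4,-0.89,0,0],[0,0,0,0,0,0,0]],
  ],
)

```text
time_s: 2.68
tcp_pos: [0.4748, 0.0304, 0.2939]
ee_rot: [[0.007, -0.114, -0.993], [0.004, -0.993, 0.114], [-1.0, -0.005, -0.007]]
wrist_force: [0.1, 0.2, -0.9]
gripper_width: 0.004
```

Run:
```python
from h import *
np.set_printoptions(precision=4,suppress=True)
im,d,p=snap('wrist','wrist1.png'); P=cloud(d,p)
print(r.sense()['tcp_pos'],p['pose'])
for n in ['release_pad','housing_top']:
    f=spotter.find_in('wrist',n)
    for g in f[:2]:
        u,v=g['centre'];print(n,u,v,g['conf'],P[int(v),int(u)])
```

```text
[0.4744 0.0318 0.2939] [[-0.1156 -0.9608 -0.2518  0.5457]
 [-0.9933  0.1106  0.0341  0.0217]
 [-0.0049  0.2541 -0.9672  0.3873]
 [ 0.      0.      0.      1.    ]]
release_pad 296.5 223.2 0.56 [0.4714 0.047  0.0745]
housing_top 304.5 211.7 0.97 [0.4814 0.0386 0.0743]
```

View pics/wrist1.png

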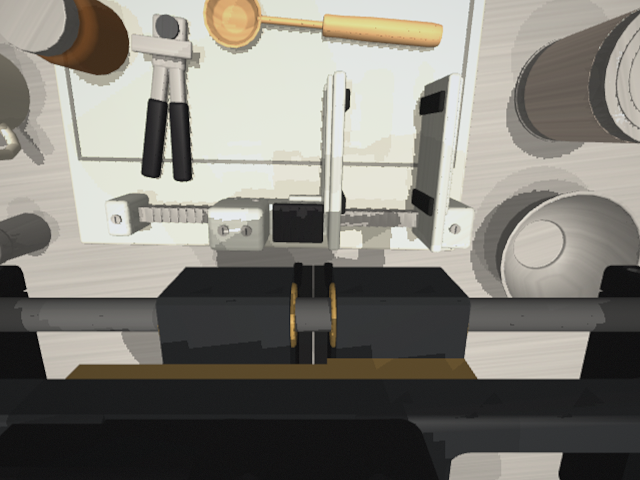

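The wrist view confirms the pad at (297,223), between the jaw plate (335,160) and the housing (236,225). Before going down into the gap I'll measure the shut fingers' shape in the wrist depth.

Run:
```python
from h import *
np.set_printoptions(precision=1,suppress=True)
f=np.load('pics/wrist1.png.npz');p=dict(mtx=f['K'],pose=f['T']);P=cloud(f['d'],p)
s=r.sense();t=np.array(s['tcp_pos']);R=np.array(s['ee_rot'])
L=(P-t)@R*1000
for v in [270,285,297,310,325,345,375,400]:
    print(v,[tuple(np.round(L[v,u])) for u in (170,230,280,296,306,320,330,345,400,460)])
m=(L[...,0]>2)&(L[...,0]<85)&(P[...,2]>.15)
Q=L[m]
for a in range(0,85,5):
    q=Q[(Q[:,0]>=a)&(Q[:,0]<a+5)]
    if len(q)>3: print(a,len(q),q[:,1:].min(0),q[:,1:].max(0))
```

```text
270 [(np.float64(295.0), np.float64(-161.0), np.float64(79.0)), (np.float64(-9.0), np.float64(-17.0), np.float64(-40.0)), (np.float64(-9.0), np.float64(-5.0), np.float64(-40.0)), (np.float64(59.0), np.float64(-4.0), np.float64(-13.0)), (np.float64(62.0), np.float64(0.0), np.float64(-12.0)), (np.float64(63.0), np.float64(7.0), np.float64(-12.0)), (np.float64(60.0), np.float64(11.0), np.float64(-13.0)), (np.float64(-8.0), np.float64(12.0), np.float64(-40.0)), (np.float64(-9.0), np.float64(25.0), np.float64(-40.0)), (np.float64(293.0), np.float64(171.0), np.float64(81.0))]
285 [(np.float64(-19.0), np.float64(-28.0), np.float64(-41.0)), (np.float64(-18.0), np.float64(-15.0), np.float64(-40.0)), (np.float64(-17.0), np.float64(-4.0), np.float64(-40.0)), (np.float64(-10.0), np.float64(-1.0), np.float64(-37.0)), (np.float64(46.0), np.float64(1.0), np.float64(-12.0)), (np.float64(46.0), np.float64(6.0), np.float64(-12.0)), (np.float64(-14.0), np.float64(8.0), np.float64(-38.0)), (np.float64(-17.0), np.float64(11.0), np.float64(-40.0)), (np.float64(-17.0), np.float64(23.0), np.float64(-39.0)),
[... 3278 characters left out ...]
40.0), np.float64(5.0), np.float64(-28.0)), (np.float64(-39.0), np.float64(7.0), np.float64(-27.0)), (np.float64(-39.0), np.float64(9.0), np.float64(-27.0)), (np.float64(-38.0), np.float64(19.0), np.float64(-27.0)), (np.float64(-39.0), np.float64(29.0), np.float64(-28.0))]
0 47 [ -1.8 -13.3] [ 8.3 -5.3]
5 30 [ -1.8 -11.5] [ 8.3 -1.4]
10 29 [ -1.8 -11.6] [ 8.3 -4.4]
15 288 [-1.9 -7. ] [8.3 7. ]
20 626 [-1.8 -5.9] [8.  7.9]
30 25 [ -2.6 -13.8] [  9.3 -12.1]
35 126 [ -2.8 -13.6] [  9.5 -11.3]
40 193 [ -3.9 -13.9] [10.  -7.5]
45 179 [ -4.5 -13.9] [11.1 -9. ]
50 170 [ -4.7 -14. ] [ 11.4 -11.2]
55 155 [ -5.1 -14. ] [ 11.6 -11.4]
60 145 [ -5.7 -13.9] [ 12.4 -11.5]
65 125 [ -5.8 -14.1] [ 12.4 -11.2]
```

The shut fingers are at most 30 mm across, against a 54 mm gap, so they fit. I'll centre over the pad and go down to just above the housing.

>>> move_arm(
  series=[
    [[-0.03,0.05,-0.12,-0.06,0.28,0,0],[0,0,0,0,0,-0.5,0],[0,0,0,0,0,-0.7,0],[0,0,0,0,0,-0.6,0],[0,0,0,0,0,0,0]],
  ],
)

```text
time_s: 3.45
tcp_pos: [0.4686, 0.0591, 0.1857]
ee_rot: [[0.006, -0.11, -0.994], [0.003, -0.994, 0.11], [-1.0, -0.004, -0.005]]
wrist_force: [0.6, 0.2, 0.6]
gripper_width: 0.001
```

>>> move_arm(
  series=[
    [[0,0,-0.12,0.03,-0.17,0,0],[0,0,0,0,0,0,0],[0,0,0,0,0,0,0]],
  ],
)

```text
time_s: 3.82
tcp_pos: [0.4724, 0.0504, 0.1898]
ee_rot: [[0.013, -0.124, -0.992], [0.006, -0.992, 0.125], [-1.0, -0.007, -0.012]]
wrist_force: [0.0, 0.4, 0.2]
gripper_width: 0.005
```

>>> move_arm(
  series=[
    [[-0.04,0.09,0,-0.03,-0.04,-0.3,0],[0,0,0,0,0,-0.3,0],[0,0,0,0,0,0,0],[0,0,0,0,0,0,0]],
  ],
)

```text
time_s: 4.32
tcp_pos: [0.4705, 0.0475, 0.1523]
ee_rot: [[0.0, -0.125, -0.992], [0.0, -0.992, 0.125], [-1.0, -0.0, -0.0]]
wrist_force: [-0.9, -0.3, 1.0]
gripper_width: 0.007
```

>>> move_arm(
  series=[
    [[0,0,0,0,0,-0.12,0],[0,0,0,0,0,-0.12,0],[0,0,0,0,0,0,0]],
  ],
)

```text
time_s: 4.7
tcp_pos: [0.4709, 0.0476, 0.1386]
ee_rot: [[0.002, -0.125, -0.992], [0.001, -0.992, 0.125], [-1.0, -0.001, -0.002]]
wrist_force: [-2.2, 0.3, 6.2]
gripper_width: 0.004
```

>>> move_arm(
  series=[
    [[0,0,0,0,0,-0.05,0],[0,0,0,0,0,0,0]],
  ],
)

```text
time_s: 4.95
tcp_pos: [0.4709, 0.0477, 0.1368]
ee_rot: [[0.002, -0.124, -0.992], [0.0, -0.992, 0.124], [-1.0, -0.0, -0.002]]
wrist_force: [-2.3, 0.1, 6.0]
gripper_width: 0.008
```

The release is about 7 mm down at 6 N. Now I'll push along the bar, keeping it pressed.

>>> move_arm(
  series=[
    [[0,0,0,0.015,0.12,-0.01,0],[0,0,0,0.015,0.12,-0.01,0],[0,0,0,0.015,0.12,-0.01,0],[0,0,0,0.015,0.12,-0.01,0],[0,0,0,0.015,0.12,-0.01,0],[0,0,0,0.015,0.12,-0.01,0]],
  ],
)

```text
time_s: 5.7
tcp_pos: [0.4764, 0.0896, 0.1374]
ee_rot: [[0.002, -0.122, -0.993], [-0.005, -0.993, 0.122], [-1.0, 0.004, -0.003]]
wrist_force: [-1.2, -2.1, 4.9]
gripper_width: 0.004
```

>>> move_arm(
  series=[
    [[0,0,0,0.015,0.12,-0.02,0],[0,0,0,0.015,0.12,-0.02,0],[0,0,0,0.015,0.12,-0.02,0],[0,0,0,0.015,0.12,-0.02,0],[0,0,0,0.015,0.12,-0.015,0],[0,0,0,0.015,0.12,-0.015,0]],
  ],
)

```text
time_s: 6.45
tcp_pos: [0.4819, 0.1316, 0.1361]
ee_rot: [[0.002, -0.119, -0.993], [-0.011, -0.993, 0.119], [-1.0, 0.01, -0.003]]
wrist_force: [-0.9, -6.5, 7.9]
gripper_width: 0.001
```

>>> move_arm(
  series=[
    [[0,0,0,0.01,0.1,-0.01,0],[0,0,0,0.01,0.1,-0.01,0],[0,0,0,0.01,0.1,-0.01,0]],
  ],
)

```text
time_s: 6.82
tcp_pos: [0.4827, 0.1421, 0.1363]
ee_rot: [[-0.005, -0.116, -0.993], [-0.028, -0.993, 0.116], [-1.0, 0.028, 0.002]]
wrist_force: [12.0, -33.8, 8.0]
gripper_width: 0.007
```

The force rose to 34 N where the stop was expected. I'll check with the cameras while still holding.

Run:
```python
from h import *
im,d,p=snap('side','side2.png');
a=cv2.resize(im[200:360,220:420,::-1],None,fx=3,fy=3);
im2,d2,p2=snap('scene','scene2.png'); b=cv2.resize(im2[130:290,250:450,::-1],None,fx=3,fy=3)
cv2.imwrite('pics/c2.png',cv2.resize(np.hstack([a,b]),(800,320)))
print(r.sense()['wrist_force'],r.sense()['tcp_pos'])
```

```text
[  6.65181899 -23.18716731   8.65000683] [0.48278735 0.1419312  0.1362785 ]
```

View pics/c2.png

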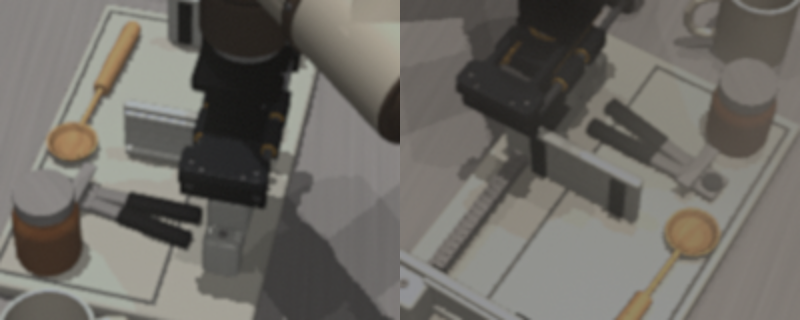

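In the side view the housing sits right against the stop, at about (222,225) in the crop. I'll lift straight up first, keeping light contact on the wall, so the ratchet engages before I back off.

>>> move_arm(
  series=[
    [[0,0,0,0.005,0.04,0.1,0],[0,0,0,0.003,0.03,0.15,0],[0,0,0,0,0,0.2,0],[0,0,0,-0.01,-0.08,0.2,0],[0,0,0,0,0,0.5,0],[0,0,0,0,0,0.8,0],[0,0,0,0,0,0.9,0],[0,0,0,0,-0.5,0.5,0],[0,0,0,-0.2,-0.9,0.2,0],[0,0,0,-0.2,-0.9,0,0],[0,0,0,-0.2,-0.9,0,0],[0,0,0,0,0,0,0]],
  ],
)

```text
time_s: 8.43
tcp_pos: [0.4425, -0.0566, 0.3628]
ee_rot: [[0.003, -0.112, -0.994], [-0.025, -0.993, 0.112], [-1.0, 0.024, -0.006]]
wrist_force: [0.3, 0.3, -0.1]
gripper_width: 0.006
```

Run:
```python
from h import *
np.set_printoptions(precision=4,suppress=True)
pics=[]
for c,hb,sb in [('scene',(295,370,130,200),(295,370,130,185)),('side',(315,365,270,340),(310,355,300,345))]:
    im,d,p=snap(c,c+'3.png');P=cloud(d,p);o=np.load(f'pics/{c}0.png.npz');P0=cloud(o['d'],dict(mtx=o['K'],pose=o['T']))
    for n,b,z0,z1 in [('housing',hb,.093,.11),('stop',sb,.06,.0725)]:
        Q=P[b[2]:b[3],b[0]:b[1]].reshape(-1,3);Q=Q[(Q[:,2]>z0)&(Q[:,2]<z1)]
        if len(Q)>5: print(c,n,len(Q),cv2.minAreaRect(Q[:,:2].astype(np.float32)*1000))
    ch=(np.abs(P[...,2]-P0[...,2])>.012); pics.append(cv2.resize(im[...,::-1],(400,300)))
    m=np.zeros_like(im);m[ch]=255;pics.append(cv2.resize(m,(400,300)))
cv2.imwrite('pics/c3.png',np.vstack([np.hstack(pics[:2]),np.hstack(pics[2:])]))
print(r.sense()['wrist_force'],r.sense()['tcp_pos'])
```

```text
scene housing 446 ((489.5078430175781, 143.6964874267578), (110.30509948730469, 52.55284881591797), 85.9552993774414)
scene stop 135 ((490.6907653808594, 167.4386444091797), (107.06181335449219, 35.10688018798828), 72.50011444091797)
side housing 447 ((484.99945068359375, 176.147705078125), (50.06260681152344, 38.34419250488281), 84.76351928710938)
side stop 288 ((486.3135070800781, 191.06130981445312), (63.136566162109375, 36.211727142333984), 79.68833923339844)
[-0.1845  0.2542  0.9554] [ 0.4436 -0.0545  0.3625]
```

View pics/c3.png

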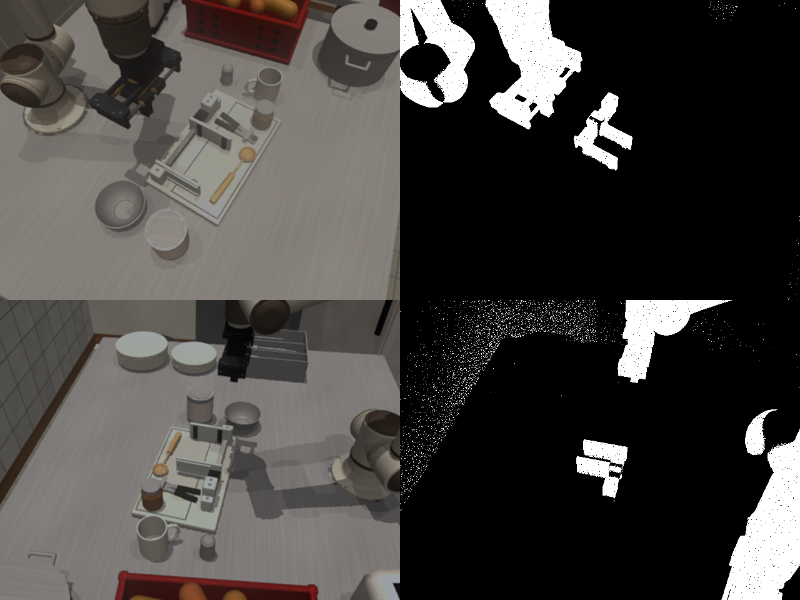

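Run:
```python
from h import *
np.set_printoptions(precision=4,suppress=True)
yb=np.array([.1305,.9914]);xb=np.array([.9914,-.1305]);o=np.array([.4763,.0968])
for c in ['scene','side']:
    f=np.load(f'pics/{c}3.png.npz');P=cloud(f['d'],dict(mtx=f['K'],pose=f['T'])).reshape(-1,3);P=P[np.isfinite(P).all(1)]
    X=(P[:,:2]-o)@xb*1000;Y=(P[:,:2]-o)@yb*1000;Z=P[:,2]*1000
    def ext(n,m): 
        if m.sum()>4: print(c,n,m.sum(),'y',np.percentile(Y[m],[2,50,98]),'z',np.median(Z[m]))
    ext('housing',(abs(X)<16)&(Z>96)&(Z<104)&(Y>30)&(Y<130))
    ext('stop',(abs(X)<14)&(Z>65)&(Z<71)&(Y>95)&(Y<140))
    ext('pad',(abs(X)<14)&(Z>60)&(Z<80)&(Y>10)&(Y<53))
    ext('slide plate top',(X>25)&(X<120)&(Z>89)&(Z<96)&(Y>-30)&(Y<30))
    ext('fixed plate top',(X>25)&(X<120)&(Z>89)&(Z<96)&(Y<-150)&(Y>-220))
```

```text
scene housing 318 y [ 57.2793  77.7392 101.0728] z 100.25778126945545
scene stop 14 y [110.903  118.7097 123.7483] z 68.0042840693973
scene pad 247 y [13.1898 31.4302 51.1665] z 74.48631005526862
scene slide plate top 244 y [-8.2903 -3.6825  1.8474] z 91.8071813334385
scene fixed plate top 314 y [-175.6793 -171.4184 -166.2514] z 91.65646643665349
side housing 339 y [ 58.1454  81.4184 102.0843] z 100.31424442675296
side stop 164 y [100.484  113.6069 124.951 ] z 68.23571812512158
side pad 142 y [10.3435 22.7797 34.8471] z 74.56085951952724
side slide plate top 204 y [-7.5592 -1.6205  4.8749] z 92.09903040427125
side fixed plate top 172 y [-176.8145 -168.7761 -164.3739] z 91.50495687076638
```

```bash
python3 -c "
from station import r
print(r.sense()['time_s'],r.sense()['wrist_force']); print(r.finish_job())"
```

```text
8.525 [-0.18447975  0.25418999  0.9553735 ]
the job is handed in; nothing more can be done
None
```

The clamp is open against its end stop, and I handed the job in at 8.5 s of the 32 s allowed. I pressed the thumb release about 7 mm down at 6–8 N with shut fingers. Holding it down, I pushed the housing about 79 mm back until the force rose to 34 N at the stop. Then I lifted straight up so the ratchet could catch, and moved the hand clear.

**Jaw position:** the centre of the housing top is 35.1 mm from the centre of the stop, against 34.5 mm for full contact. That is within 1 mm and within the measuring error; the limit is 5 mm.

**Release:** the pad is back up, at 74.5 mm above the worktop (74 mm is fully up).

**Other things:** comparing depth pictures from before and after, only the jaw and the arm had changed. The wrist force was back to about 0 to 1 N.

**Weaker checks:** the distance between the two jaw plates' tops came out at about 167 mm. I couldn't tie that exactly to the 150 mm opening, because the rubber ribs aren't resolved in the depth. In the last scene picture, my first fitted boxes for the housing and the stop picked up neighbouring parts, so I dropped them and measured again along the board's axes. Some early detections (release pad in the side picture, bowl in the scene picture) were plainly wrong, and I didn't use them.

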